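Index the lamp table and show the boss hole-up

TASK

Turn the indexing plate by its red handle a third of a turn anticlockwise (seen from above) until it rests in its next notch, so that the square brass boss rides out from under the lamp head on its rubber pad. Then pick up the boss, find by feel or by eye which end has the blind hole, turn it so the hole points straight up, and finish while still holding it still in the gripper, clear of everything and at least 12 cm above the plate. Leave the plate in its new notch, the steel puck on its pad, and the other things on the bench where they are.

Things in the scene. Friction and masses are not known exactly. Their poses are not given: they have to be found in the camera images.
- indexer: Fixed three-station indexing table: round grey base carrying an aluminium turning plate (280 mm across, top face 30 mm above the bench). Origin on the bench at the plate's axis, z up; its +x points towards the lamp head and lies within 0.35 rad of the robot's +x.
- lamp (a point): Centre of the underside of the fixed lamp head, a grey box 66 mm (indexer x) by 64 mm, on the indexer's +x side, 100 mm from the plate's axis; underside 74 mm, top 98 mm above the bench. Its column, 96 mm tall and 60 mm wide, stands 175 to 205 mm from the axis.
- plate (a joint): Angle of the indexing plate, rad; anticlockwise seen from above is positive. Starts at 0, in a notch; the next notch is at 2.094 (a third of a turn); stops at -0.12 and 2.21. A spring ball holds it in a notch (about 2 to 4 N at the handle to leave or enter it) and draws it in from within about 0.05 rad; between notches it turns freely and stays where it is left.
- handle_top (a point): Centre of the top of the upright handle on the plate: a steel post with a red sleeve 18 mm across and 24 mm long at its top (top 85 mm above the bench, 55 mm above the plate), 115 mm from the plate's axis. With the plate at 0 it stands on the indexer's -x side. It turns with the plate and does not spin.
- boss: Square brass boss 34 x 34 x 52 mm, 0.15 to 0.3 kg, starting on its side under the lamp head on a flat rubber pad, hole pointing any way horizontally; it rides with the plate. Origin: middle of its underside as it lies. Own +x runs along its length to the end with the blind hole (20 mm across, 34 deep); the -x end is plain. From above both ends look alike.
- boss_middle (a point): Middle of the boss, 17 mm above its origin.
- hole_mouth (a point): Centre of the mouth of the boss's blind hole, 26 mm along its +x from its middle.
- boss_pad (a point): Centre of the rubber pad, 76 mm across, on the plate's top face, that the boss lies on, 95 mm from the plate's axis; turns with the plate.
- puck_pad (a point): Centre of the rubber pad that the steel puck lies on; turns with the plate.
- puck: Loose steel puck, a solid disc 44 mm across, 22 mm tall, 0.26 kg, the next workpiece, flat on its pad on the plate; it rides under the lamp head when the plate turns. Origin: centre of its underside.
- hammer: Bystander: hammer with red handle, 260 mm long, loose on the bench.
- scriber: Bystander: red-handled scriber, 200 mm long, loose on the bench.
- cleaner: Bystander: blue bottle of cleaner, 64 mm across, 190 mm tall, standing on the bench.
- pot: Bystander: empty grey cup, 80 mm across, 80 mm tall.
- offcut: Bystander: green glass offcut, 120 x 90 x 10 mm, lying on the bench.
- offcut2: Bystander: green glass offcut, 90 x 70 x 10 mm, lying on the bench.

How it is judged:
On the way:
1. the plate rests in its next notch, with the boss still on its pad (value of joint plate between 2.01 and 2.18 rad and velocity of joint plate between -0.1 and 0.1 rad/s and horizontal distance between boss and boss_pad below 0.03 m and height (world z) of boss_middle below 0.06 m), for 0.2 s.
At the end, for the whole second after the job is handed in: Plate in its notch (2.01 to 2.18 rad); boss gripped, its middle over 140 mm above the bench, at rest, hole within 0.2 rad of straight up, touching only the gripper; the puck within 30 mm of its pad; no bystander moved 30 mm (value of joint plate between 2.01 and 2.18 rad and height (world z) of boss_middle above 0.14 m and angle between boss's own x axis and vertical below 0.2 rad and linear speed of boss below 0.03 m/s and angular speed of boss below 0.3 rad/s and contact force between the fingers and boss above 1 N and contact force between boss and indexer below 0.1 N and horizontal distance between puck and puck_pad below 0.03 m and height (world z) of puck below 0.04 m and distance of each of hammer, scriber, cleaner, pot, offcut, offcut2 from where it was at the start of the episode below 0.03 m and contact force between boss and hammer below 0.1 N and contact force between boss and scriber below 0.1 N and contact force between boss and cleaner below 0.1 N and contact force between boss and pot below 0.1 N and contact force between boss and offcut below 0.1 N and contact force between boss and offcut2 below 0.1 N and contact force between boss and puck below 0.1 N); the arm keeps its last pose, push and grip.
It fails at once if a bystander on the bench is moved by 30 mm or more (distance of any of hammer, scriber, cleaner, pot, offcut, offcut2 from where it was at the start of the episode above 0.03 m).
It fails at once if the puck leaves its pad (distance between puck and puck_pad above 0.03 m).
It also fails if it takes over 70 s, if anything falls off the work surface, if the arm or the gripper's body presses on something with over 40 N, if the wrist force passes 120 N, or if a joint passes its speed limit or range.

ROBOT

A 7-joint arm with a two-finger parallel gripper is mounted at the origin on the work surface. World frame = base frame: x ahead of the robot, y to its left, z up, the work surface at z = 0. Lengths are in m, angles in rad, forces in N, time in s.
With the tool pointing down it reaches from about 0.35 to 0.9 m from the base axis. Payload 19.9 kg.
Tool frame: the origin (TCP) lies at the very end of the fingers, on their centre line; the grasp point (between the pads) lies bot.pinch_z behind it (bot.pinch_z is the distance from the TCP to the grasp point, in m); z points along the fingers, y is the line along which they close (so a half turn about z gives the same grasp; the last joint's range is limited). The gripper opens to 94 mm and grips with 3 to 60 N. Pads are 16 mm wide; open, the fingers measure 119 mm over their backs; the gripper's body (75 mm by 177 mm) begins 78 mm behind the grasp point.
Start: joints at [1.196, 0.417, -0.01, 1.614, 0.005, 1.111, -0.053], TCP at [0.204, -0.591, 0.205] pointing down, gripper open.
Joint ranges: [-2.81, 2.81], [-0.39, 2.02], [-1.27, 1.25], [0.06, 2.57], [-1.19, 4.33], [0.19, 2], [-2.82, 2.82]. Speed limits (rad/s): [1.89, 1.89, 2.39, 2.39, 3.01, 3.01, 3.01].

INTERFACE

Orientations are given as a rotation vector (axis times angle).
In Python, from cell import bot gives the robot as it stands.
- The arm moves only by the tool play_rows, never from a script. Its argument "targets" is a list that holds one entry, the list of rows, each a list of 6 numbers: the shift along the tool's x, y, z in units of 2.5 cm (1.0 is 2.5 cm), then the turn, a rotation vector about the tool's x, y, z in units of pi/2 rad (1.0 is pi/2 rad). A call has 1 to 5 rows; each row shifts and turns the commanded pose from where the row before left it, along the tool's axes as they then stand; what a row does not reach is not made up. A row lasts 1/8 s, in which the tool goes at most 62.5 mm and 10.7 degrees, less where a joint would pass 70% of its speed; a pose out of reach is approached as far as the arm can. A call with a number of a shift or a turn outside -1 to 1 is refused whole. A call with a gripper value outside its range is refused whole. "claw" is the opening, from 0 (shut) to 1 (fully open), set as the call begins (left out, the last holds). The fingers move at their own pace and stop on an object; "squeeze" is the grip in N (left out, the last holds). Time passes only in rows, so rows that do not move let the fingers close. It gives the time, the measured TCP pose, the force, the opening and the grip force at its end, in the units of the state.
- bot.sense(): the state, without advancing time (a new reading comes with each control period).
- bot.grab_frame(name): name is "scene" or "top"; returns a dict with "color" (480x640x3 uint8, red, green, blue), "vfov" (degrees; the focal length in pixels is half the picture's height over the tangent of half this angle, whatever the lens; pixels are square), "cx", "cy" (the principal point, pixels), "k1" (the pictures are not rectified: a ray, as slopes to the right and down, at radius r is drawn at 1 + k1 r^2 times it, then the intrinsics apply), "R" (3x3) and "t" (3): a world point X has camera coordinates R X + t. Camera axes: x right, y down, z forward; pixel columns grow to the right and rows downward; lengths in m; the calibration is good to about 2 mm. A picture is of the moment at which its call begins. There is no depth.
- bot.sign_off(): hands the job in; it is judged then, once.
The state is a dict: "time": time; "joint_positions": joint angles; "qvel": joint speeds; "effort": joint torques, N m; "eef_pos": TCP position; "tool_rot": TCP orientation; "force": force on the tool from outside, world axes, zero at the start; "torque": the same for the moment, N m; "finger_gap": finger opening in m; "finger_force": force on a finger pad.
Only numpy, scipy, OpenCV 4.12 (cv2) and the standard library are available. Lean on these libraries where they do the work, as an engineer would, in place of code of your own. Each camera call takes 0.05 s, during which the arm holds its last target. There are 200 camera calls.

## Working session

There is one attempt and no reset: what is moved stays moved. The work goes in short steps, Python scripts to look and compute and a tool call to move; the robot and the scene stay as the last step left them, time stands still between calls to the robot, and variables do not carry over. Pictures are saved under pics/ and viewed, at most 10 in all, crops included, and the job is handed in when it is done.

Besides the shell and the picture viewer there is one more tool, called as name([rows], argument=value, ...), one row to a line, values as JSON. play_rows: Moves the arm, as the interface text tells. Shifts and turns lie within -1 to 1; 1 stands for 2.5 cm of shift or pi/2 rad of turn. Its arguments: {"type":"object","properties":{"targets":{"type":"array"},"claw":{"type":"number"},"squeeze":{"type":"number"}},"required":["targets"]}

```bash
mkdir -p pics; cat > h.py <<'E'
import numpy as np,cv2,json
from scipy.spatial.transform import Rotation as Ro
from cell import bot
def grab(n,fn):
    f=bot.grab_frame(n); cv2.imwrite('pics/'+fn+'.png',f['color'][:,:,::-1])
    np.savez('pics/'+fn+'.npz',**f); return f
def load(fn): return dict(np.load('pics/'+fn+'.npz'))
def K(f):
    fl=240/np.tan(np.radians(float(f['vfov']))/2); return np.array([[fl,0,float(f['cx'])],[0,fl,float(f['cy'])],[0,0,1]])
def px2w(f,u,v,z):
    d=np.array([float(f['k1']),0,0,0,0])
    p=cv2.undistortPoints(np.array([[[u,v]]],float),K(f),d)[0,0]
    R,t=f['R'],f['t']; c=-R.T@t; r=R.T@np.array([p[0],p[1],1]); return c+r*(z-c[2])/r[2]
def w2px(f,X):
    return cv2.projectPoints(np.atleast_2d(np.array(X,float)),cv2.Rodrigues(f['R'])[0],f['t'],K(f),np.array([float(f['k1']),0,0,0,0]))[0][:,0]
E
python3 - <<'E'
from h import *
for n in('scene','top'):
    f=grab(n,n+'0'); print(n,-f['R'].T@f['t'],f['R'][2],f['vfov'],f['k1'])
s=bot.sense(); print(s, bot.pinch_z)
E
```

```text
scene [0.95622859 0.64142234 1.00790957] [-0.33904485 -0.53702853 -0.77243055] 56.6349403279842 0.007916810376732445
top [0.31596247 0.0090022  1.41537911] [ 0.15846739 -0.00741004 -0.9873364 ] 51.79038664700728 -0.09487014690195877
{'time': 0.1, 'joint_positions': array([ 1.19650172,  0.41789615, -0.01030755,  1.61409557,  0.00472966,
        1.11072757, -0.05301565]), 'qvel': array([ 3.68743389e-04, -3.32063640e-03, -1.90039709e-03, -1.82843727e-03,
        4.72646449e-04, -3.23438616e-05, -1.52296133e-03]), 'effort': array([ 1.52019926e-03, -8.52588916e+01,  6.40491005e-01, -4.26694393e+01,
       -4.88174264e-02,  1.64752943e-02,  1.98915376e-05]), 'eef_pos': array([ 0.20405094, -0.59039247,  0.2049069 ]), 'tool_rot': array([-3.09714803e+00, -5.20182066e-01,  4.57180245e-04]), 'force': array([ 0.25137078, -0.67637584,  0.71603472]), 'torque': array([-0.07352968,  0.01766345,  0.03614986]), 'finger_force': 0.0, 'finger_gap': 0.09388585121957435} 0.0188
```

View pics/scene0.png

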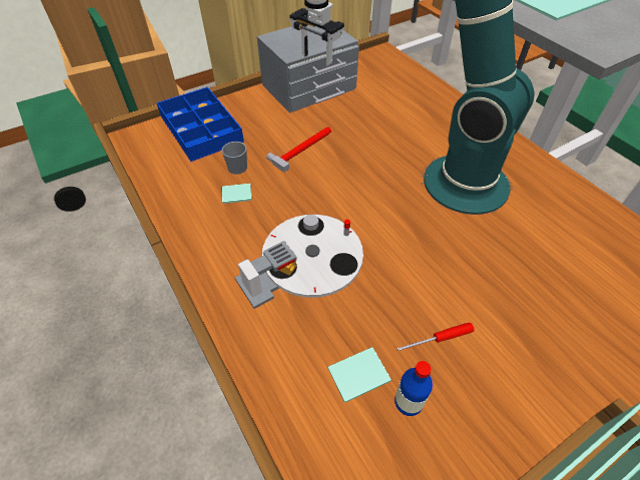

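View pics/top0.png

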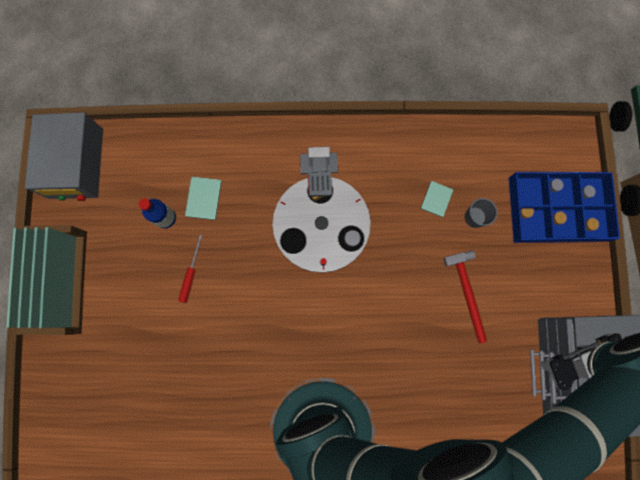

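The top view shows the plate centred near (321,223), the red handle at (323,262), the lamp at (320,180) and the puck at (351,238). An empty pad is at (293,241). In the scene view the boss shows as brass at (288,268).

```bash
python3 - <<'E'
from h import *
a=load('top0');b=load('scene0')
A=cv2.resize(a['color'][140:280,250:390],(560,560),interpolation=cv2.INTER_CUBIC)
B=cv2.resize(b['color'][215:275+35,245:305+10],(235,0+319),interpolation=cv2.INTER_CUBIC)
im=np.zeros((560,800,3),np.uint8); im[:,:560]=A; im[:319,563:798]=B
cv2.imwrite('pics/crop0.png',im[:,:,::-1])
print(px2w(a,321,223,.03),px2w(a,323,261.5,.085),px2w(b,347,222,.085),px2w(b,312.5,251,.03))
# plate outline ellipse fit check
g=cv2.cvtColor(a['color'],cv2.COLOR_RGB2GRAY)
E
```

```text
[ 0.58006847 -0.00452324  0.03      ] [ 0.46355216 -0.00799448  0.085     ] [ 0.46523046 -0.0067737   0.085     ] [ 0.5769011  -0.00733607  0.03      ]
```

View pics/crop0.png

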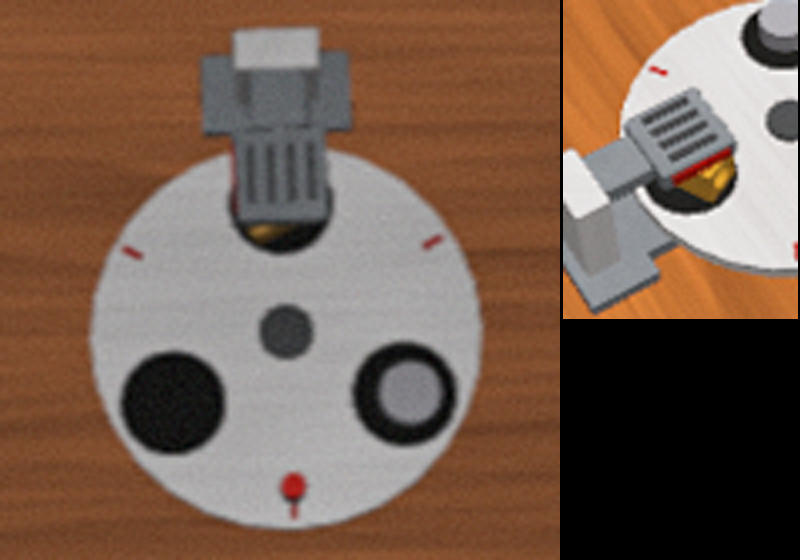

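Crop: plate centre (287,331), handle (292.5,486), puck pad (405,394), empty pad (173,402). The boss is only partly visible, at (270,231).

```bash
cat >> h.py <<'E'
def plan(p0,R0,p1,R1,n):
    "n equal rows (tool-frame units) from pose 0 to pose 1"
    w=(R0.inv()*R1).as_rotvec(); out=[];p=np.array(p0,float);R=R0
    for i in range(n):
        sh=R.inv().apply((np.array(p1)-p0)/n)/.025; out.append([round(float(x),4) for x in [*sh,*(w/n/(np.pi/2))]])
        p=p+R.apply(sh*.025); R=R*Ro.from_rotvec(w/n)
    return out
def down(psi): return Ro.from_matrix(np.array([[np.cos(psi),np.sin(psi),0],[np.sin(psi),-np.cos(psi),0],[0,0,-1.]]))
def show(rows):
    for i in range(0,len(rows),5): print(rows[i:i+5])
E
python3 - <<'E'
from h import *
a=load('top0')
q=lambda x,y,z:px2w(a,250+x/4-.375,140+y/4-.375,z)
c=q(287,331,.03);h=q(292.5,486,.085);p1=q(405,394,.032);p2=q(173,402,.032)
print(c,h,p1,p2)
ang=lambda v:np.arctan2(v[1],v[0])
for n,v,o in(('h',h-c,np.pi),('p1',p1-c,-2*np.pi/3),('p2',p2-c,2*np.pi/3)): print(n,np.hypot(*v[:2]),(ang(v)-o+np.pi)%(2*np.pi)-np.pi)
s=bot.sense();R0=Ro.from_rotvec(s['tool_rot'])
show(plan(s['eef_pos'],R0,[h[0],h[1],.15],down(.02),27))
E
```

```text
[ 0.58187011 -0.00561693  0.03      ] [ 0.46458049 -0.00733222  0.085     ] [ 0.53505152 -0.08863649  0.032     ] [0.5313024  0.07578654 0.032     ]
h 0.11730215770925359 0.014623367870839843
p1 0.09531121187463064 0.010111227030818792
p2 0.09583119570899934 0.03226214642015135
[[0.647, -0.6902, 0.082, -0.0, 0.0, 0.0074], [0.639, -0.6977, 0.082, -0.0, 0.0, 0.0074], [0.6308, -0.705, 0.082, -0.0, 0.0, 0.0074], [0.6226, -0.7123, 0.082, -0.0, 0.0, 0.0074], [0.6143, -0.7195, 0.0819, -0.0, 0.0, 0.0074]]
[[0.6059, -0.7265, 0.0819, -0.0, 0.0, 0.0074], [0.5975, -0.7335, 0.0819, -0.0, 0.0, 0.0074], [0.589, -0.7404, 0.0819, -0.0, 0.0, 0.0074], [0.5803, -0.7472, 0.0819, -0.0, 0.0, 0.0074], [0.5716, -0.7538, 0.0818, -0.0, 0.0, 0.0074]]
[[0.5629, -0.7604, 0.0818, -0.0, 0.0, 0.0074], [0.554, -0.7669, 0.0818, -0.0, 0.0, 0.0074], [0.5451, -0.7733, 0.0818, -0.0, 0.0, 0.0074], [0.5361, -0.7795, 0.0817, -0.0, 0.0, 0.0074], [0.527, -0.7857, 0.0817, -0.0, 0.0, 0.0074]]
[[0.5179, -0.7917, 0.0817, -0.0, 0.0, 0.0074], [0.5087, -0.7977, 0.0817, -0.0, 0.0, 0.0074], [0.4994, -0.8035, 0.0816, -0.0, 0.0, 0.0074], [0.4901, -0.8093, 0.0816, -0.0, 0.0, 0.0074], [0.4807, -0.8149, 0.0816, -0.0, 0.0, 0.0074]]
[[0.4712, -0.8204, 0.0815, -0.0, 0.0, 0.0074], [0.4616, -0.8258, 0.0815, -0.0, 0.0, 0.0074], [0.452, -0.8311, 0.0815, -0.0, 0.0, 0.0074], [0.4424, -0.8363, 0.0815, -0.0, 0.0, 0.0074], [0.4327, -0.8414, 0.0814, -0.0, 0.0, 0.0074]]
[[0.4229, -0.8463, 0.0814, -0.0, 0.0, 0.0074], [0.4131, -0.8512, 0.0814, -0.0, 0.0, 0.0074]]
```

play_rows([
  [[0.65,-0.69,0,0,0,0.0074],[0.64,-0.7,0,0,0,0.0074],[0.63,-0.7,0,0,0,0.0074],[0.62,-0.71,0,0,0,0.0074],[0.61,-0.72,0,0,0,0.0074]],
], claw=1)

```text
time: 0.72
eef_pos: [0.2526, -0.482, 0.2052]
tool_rot: [-3.112, -0.43, 0.0]
force: [-0.0, -0.4, -0.2]
finger_gap: 0.0942
finger_force: 0.0
```

play_rows([
  [[0.61,-0.73,0,0,0,0.0074],[0.6,-0.73,0,0,0,0.0074],[0.59,-0.74,0,0,0,0.0074],[0.58,-0.75,0,0,0,0.0074],[0.57,-0.75,0,0,0,0.0074]],
])

```text
time: 1.35
eef_pos: [0.3009, -0.3741, 0.2053]
tool_rot: [-3.123, -0.339, 0.0]
force: [-0.4, -0.3, 0.5]
finger_gap: 0.094
finger_force: 0.0
```

play_rows([
  [[0.56,-0.76,0,0,0,0.0074],[0.55,-0.77,0,0,0,0.0074],[0.55,-0.77,0,0,0,0.0074],[0.54,-0.78,0,0,0,0.0074],[0.53,-0.79,0,0,0,0.0074]],
])

```text
time: 1.98
eef_pos: [0.3493, -0.266, 0.2053]
tool_rot: [-3.132, -0.248, 0.0]
force: [0.1, 0.7, 0.2]
finger_gap: 0.0938
finger_force: 0.0
```

play_rows([
  [[0.52,-0.79,0.2,0,0,0.0074],[0.51,-0.8,0.2,0,0,0.0074],[0.5,-0.8,0.2,0,0,0.0074],[0.49,-0.81,0.2,0,0,0.0074],[0.48,-0.81,0.2,0,0,0.0074]],
])

```text
time: 2.6
eef_pos: [0.3977, -0.1583, 0.1802]
tool_rot: [-3.138, -0.157, 0.001]
force: [0.1, -0.3, -0.6]
finger_gap: 0.0939
finger_force: 0.0
```

play_rows([
  [[0.47,-0.82,0.2,0,0,0.0074],[0.46,-0.83,0.2,0,0,0.0074],[0.45,-0.83,0.2,0,0,0.0074],[0.44,-0.84,0.2,0,0,0.0074],[0.43,-0.84,0.2,0,0,0.0074]],
])

```text
time: 3.22
eef_pos: [0.4458, -0.0503, 0.1551]
tool_rot: [-3.141, -0.066, 0.001]
force: [0.3, -0.2, 0.9]
finger_gap: 0.0943
finger_force: 0.0
```

play_rows([
  [[0.42,-0.85,0.1,0,0,0.0074],[0.41,-0.85,0.1,0,0,0.0074],[0,0,0,0,0,0]],
])

```text
time: 3.6
eef_pos: [0.465, -0.0064, 0.1501]
tool_rot: [-3.141, -0.033, 0.001]
force: [-0.1, -0.0, 0.3]
finger_gap: 0.0943
finger_force: 0.0
```

```bash
python3 - <<'E'
from h import *
s=bot.sense();R0=Ro.from_rotvec(s['tool_rot']);print(s['time'],s['eef_pos'],R0.as_matrix().round(3),s['joint_positions'],s['force'])
show(plan(s['eef_pos'],R0,[.4645,-.0075,.055],down(.018),5))
E
```

```text
3.6 [ 0.46499112 -0.00642665  0.15014541] [[ 1.     0.021 -0.001]
 [ 0.021 -1.     0.001]
 [-0.001 -0.001 -1.   ]] [ 0.34357389  0.22680817 -0.44338845  2.04160053  0.12267621  0.89868963
 -1.71611683] [-0.06146127 -0.00803028  0.3171673 ]
[[-0.0037, 0.009, 0.7612, -0.0001, 0.0001, 0.0004], [-0.0037, 0.0089, 0.7612, -0.0001, 0.0001, 0.0004], [-0.0038, 0.0088, 0.7612, -0.0001, 0.0001, 0.0004], [-0.0039, 0.0087, 0.7612, -0.0001, 0.0001, 0.0004], [-0.004, 0.0086, 0.7612, -0.0001, 0.0001, 0.0004]]
```

play_rows([
  [[0,0,0.76,0,0,0],[0,0.04,0.76,0,0,0],[0,0,0.76,0,0,0],[0,0,0.76,0,0,0],[0,0,0.76,0,0,0]],
], claw=0.5)

```text
time: 4.22
eef_pos: [0.4646, -0.0097, 0.0548]
tool_rot: [3.141, 0.029, -0.001]
force: [1.5, 0.0, 0.6]
finger_gap: 0.0485
finger_force: 0.0
```

play_rows([
  [[0,0,0,0,0,0],[0,0,0,0,0,0],[0,0,0,0,0,0],[0,0,0,0,0,0]],
], claw=0.1, squeeze=10)

```text
time: 4.72
eef_pos: [0.4652, -0.0088, 0.0561]
tool_rot: [3.141, 0.03, 0.001]
force: [-2.3, -0.3, 7.4]
finger_gap: 0.018
finger_force: 10.0
```

play_rows([
  [[0.01,0.2,0,0,0,-0.028],[0.01,0.2,0,0,0,-0.028],[0.0175,0.4,0,0,0,-0.0556],[0.0175,0.4,0,0,0,-0.0556],[0.0175,0.4,0,0,0,-0.0556]],
])

```text
time: 5.35
eef_pos: [0.4736, -0.0481, 0.0561]
tool_rot: [3.087, 0.581, 0.002]
force: [2.0, 1.9, 3.4]
finger_gap: 0.0178
finger_force: 10.0
```

play_rows([
  [[0.0175,0.4,0,0,0,-0.0556],[0.0175,0.4,0,0,0,-0.0556]],
])

```text
time: 5.6
eef_pos: [0.4827, -0.066, 0.0561]
tool_rot: [3.025, 0.848, 0.003]
force: [4.4, 3.1, 0.7]
finger_gap: 0.0178
finger_force: 10.0
```

play_rows([
  [[0.04,0.4,0,0,0,-0.0556],[0.03,0.4,0,0,0,-0.0556],[0.0175,0.4,0,0,0,-0.0556],[0.0175,0.4,0,0,0,-0.0556],[0.0175,0.4,0,0,0,-0.0556]],
])

```text
time: 6.22
eef_pos: [0.5176, -0.1014, 0.0561]
tool_rot: [2.769, 1.483, 0.002]
force: [2.2, 3.5, 3.9]
finger_gap: 0.0178
finger_force: 10.0
```

play_rows([
  [[0.0175,0.4,0,0,0,-0.0556],[0.0175,0.4,0,0,0,-0.0556],[0.0175,0.4,0,0,0,-0.0556],[0.0175,0.4,0,0,0,-0.0556]],
])

```text
time: 6.72
eef_pos: [0.5541, -0.1169, 0.0561]
tool_rot: [2.469, 1.942, 0.002]
force: [0.8, 6.6, 3.9]
finger_gap: 0.0178
finger_force: 10.0
```

```bash
python3 - <<'E'
from h import *
s=bot.sense();R=Ro.from_rotvec(s['tool_rot']);d=s['eef_pos'][:2]-[.581,-.006]
print(s['eef_pos'],np.hypot(*d),np.arctan2(d[1],d[0])%6.283-np.pi-.018,np.arctan2(*R.as_matrix()[[1,0],0]),R.inv().apply(s['force']),s['joint_positions'])
E
```

```text
[ 0.55408583 -0.11685417  0.05611885] 0.11407462178487186 1.314430619651797 1.3329563997063791 [ 6.5855511  -0.80279375 -3.84566407] [ 0.65278236  0.58787628 -0.64551995  1.86185143  0.46173311  0.84436045
 -0.46366008]
```

play_rows([
  [[0.04,0.4,0,0,0,-0.0556],[0.03,0.4,0,0,0,-0.0556],[0.02,0.4,0,0,0,-0.0556],[0.0175,0.4,0,0,0,-0.0556],[0.0175,0.4,0,0,0,-0.0556]],
])

```text
time: 7.35
eef_pos: [0.6037, -0.1173, 0.0561]
tool_rot: [1.99, 2.43, 0.001]
force: [-1.5, 3.6, 6.6]
finger_gap: 0.0178
finger_force: 10.0
```

play_rows([
  [[0.0175,0.4,0,0,0,-0.0556],[0.0175,0.4,0,0,0,-0.0556],[0.0175,0.3,0,0,0,-0.05],[0.0175,0.4,0,0,0,-0.0556],[0,0,0,0,0,0]],
])

```text
time: 7.98
eef_pos: [0.6391, -0.1033, 0.0561]
tool_rot: [1.552, 2.73, 0.003]
force: [6.7, 4.3, 3.1]
finger_gap: 0.0177
finger_force: 10.0
```

```bash
python3 - <<'E'
from h import *
s=bot.sense();R=Ro.from_rotvec(s['tool_rot']);d=s['eef_pos'][:2]-[.581,-.006]
print(s['eef_pos'],np.hypot(*d),np.arctan2(d[1],d[0])%6.283-np.pi-.018,np.arctan2(*R.as_matrix()[[1,0],0]),R.inv().apply(s['force']),s['joint_positions'])
E
```

```text
[ 0.63913094 -0.10328322  0.05612964] 0.11332798201786508 2.091222160728388 2.1078978563671735 [ 0.25189906  7.96827226 -3.0889579 ] [ 0.6550588   0.76411918 -0.78952698  1.64609934  0.62307382  0.99768681
  0.19261869]
```

play_rows([
  [[0,0.04,0,0,0,0],[0,0,0,0,0,0],[0,0,0,0,0,0],[0,0,0,0,0,0],[0,0,0,0,0,0]],
], claw=0.5)

```text
time: 8.6
eef_pos: [0.6387, -0.1037, 0.0554]
tool_rot: [-1.554, -2.73, 0.0]
force: [-0.3, 0.7, -0.3]
finger_gap: 0.047
finger_force: 0.0
```

play_rows([
  [[0,0,-0.9,0,0,0],[0,0,-1,0,0,0],[0,0,-1,0,0,0],[0,0,-1,0,0,0],[0,0,-1,0,0,0]],
])

```text
time: 9.22
eef_pos: [0.6389, -0.1034, 0.1805]
tool_rot: [1.553, 2.73, 0.001]
force: [0.8, 0.1, -0.5]
finger_gap: 0.047
finger_force: 0.0
```

```bash
python3 - <<'E'
from h import *
a=grab('top','top1');b=grab('scene','scene1')
A=cv2.resize(a['color'][170:290,260:380],(480,480),interpolation=cv2.INTER_CUBIC)
B=cv2.resize(b['color'][230:290,310:370],(300,300),interpolation=cv2.INTER_CUBIC)
im=np.zeros((480,790,3),np.uint8); im[:,:480]=A; im[:300,490:]=B
cv2.imwrite('pics/crop1.png',im[:,:,::-1])
E
```

```text
(no output)
```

View pics/crop1.png

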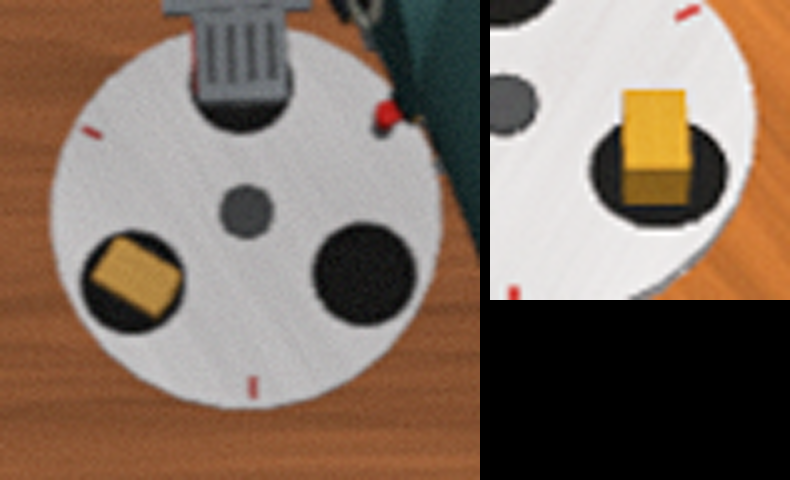

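The boss sits on its pad at top-crop corners (119,235), (183,272), (157,317) and (92,280). The visible end face in the scene crop, at (655,187), looks plain. I'll check it at higher contrast.

```bash
python3 - <<'E'
from h import *
a=load('top1');b=load('scene1')
B=b['color'][244:274,330:355]; g=B.astype(float); g=np.clip(g*1.8,0,255).astype(np.uint8)
cv2.imwrite('pics/crop2.png',cv2.resize(g,(500,600),interpolation=cv2.INTER_NEAREST)[:,:,::-1])
print(b['color'][262:273,335:352,0])
P=[px2w(a,260+x/4-.375,170+y/4-.375,.032+.034) for x,y in((119,235),(183,272),(157,317),(92,280))]
P=np.array(P);print(P,P.mean(0),[np.linalg.norm(P[i]-P[i-1]) for i in range(4)])
# scene: top-face corners
S=np.array([px2w(b,310+(x-490)/5-.4,230+y/5-.4,.066) for x,y in((622,91),(685,91),(690,168),(622,168))]);print(S,S.mean(0))
for d in(P[0]-P[1],P[3]-P[2],S[3]-S[0],S[2]-S[1]):print(np.degrees(np.arctan2(d[1],d[0])))
print(bot.sense()['joint_positions'])
E
```

```text
[[ 30 101 216 237 232 230 230 231 233 233 232 231 233 237 210 112  29]
 [ 31  94 185 205 203 203 202 204 206 202 202 200 202 203 176  86  33]
 [ 31  74 120 131 129 124 127 123 129 128 127 126 125 128 113  59  28]
 [ 32  77 120 134 135 131 132 133 129 132 134 135 133 132 113  62  31]
 [ 30  75 130 135 135 132 134 133 130 133 133 137 133 136 105  52  35]
 [ 29  82 126 138 136 134 134 136 132 134 131 130 137 137 100  50  32]
 [ 32  81 128 136 132 139 135 133 133 131 132 135 136 138  89  39  31]
 [ 36  67 123 135 135 139 139 137 139 137 135 134 137 141  87  41  32]
 [ 30  61 111 124 125 127 122 126 124 123 125 125 121 124  80  42  33]
 [ 26  30  31  31  26  29  30  29  29  27  29  25  23  29  32  36  31]
 [ 55  29  30  32  32  33  31  31  31  34  34  34  34  36  30  28  30]]
[[0.55909744 0.08371598 0.066     ]
 [0.53258633 0.0395606  0.066     ]
 [0.50142217 0.05772323 0.066     ]
 [0.52774876 0.10246858 0.066     ]] [0.53021368 0.0708671  0.066     ] [np.float64(0.03652943973805256), np.float64(0.051502779717512874), np.float64(0.03607057125964962), np.float64(0.05191566216037531)]
[[0.53174785 0.04055816 0.066     ]
 [0.50304868 0.05839251 0.066     ]
 [0.52948419 0.10191966 0.066     ]
 [0.5596184  0.08318683 0.066     ]] [0.53097478 0.07101429 0.066     ]
59.01918744622515
59.52894566420321
56.82341232347196
58.72827888471175
[ 0.70627574  0.62974709 -0.87608101  1.55643157  0.5095673   1.19257831
  0.27117091]
```

View pics/crop2.png

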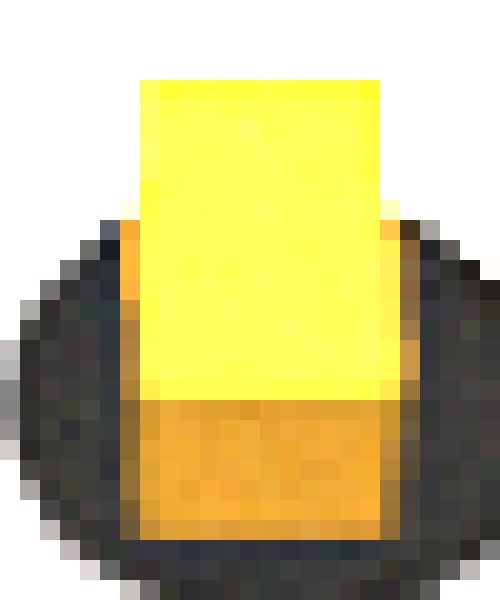

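All end-face rows are uniform, with no dark circle, so the +59° end is plain and the hole points along 239°. Next I grasp with tool x along 59°.

```bash
python3 - <<'E'
from h import *
s=bot.sense();R0=Ro.from_rotvec(s['tool_rot']);print(s['eef_pos'])
show(plan(s['eef_pos'],R0,[.5306,.071,.14],down(np.radians(59)),10))
E
```

```text
[ 0.64005798 -0.10333164  0.18211141]
[[0.8236, -0.0207, 0.166, 0.0003, 0.0, 0.0686], [0.8166, -0.1091, 0.1661, 0.0003, 0.0, 0.0686], [0.8001, -0.1962, 0.1662, 0.0003, 0.0, 0.0686], [0.7744, -0.281, 0.1664, 0.0003, 0.0, 0.0686], [0.7397, -0.3625, 0.1666, 0.0003, 0.0, 0.0686]]
[[0.6964, -0.4399, 0.1668, 0.0003, 0.0, 0.0686], [0.6451, -0.5121, 0.1671, 0.0003, 0.0, 0.0686], [0.5863, -0.5784, 0.1674, 0.0003, 0.0, 0.0686], [0.5207, -0.638, 0.1677, 0.0003, 0.0, 0.0686], [0.449, -0.6902, 0.1681, 0.0003, 0.0, 0.0686]]
```

play_rows([
  [[0.82,-0.02,0,0,0,0.0686],[0.82,-0.11,0,0,0,0.0686],[0.8,-0.2,0,0,0,0.0686],[0.77,-0.28,0,0,0,0.0686],[0.74,-0.36,0,0,0,0.0686]],
], claw=1)

```text
time: 9.95
eef_pos: [0.5835, -0.0159, 0.1784]
tool_rot: [2.228, 2.215, 0.0]
force: [-0.2, -0.5, 0.2]
finger_gap: 0.0923
finger_force: 0.0
```

play_rows([
  [[0.7,-0.44,0.3,0,0,0.0686],[0.65,-0.51,0.3,0,0,0.0686],[0.59,-0.58,0.3,0,0,0.0686],[0.52,-0.64,0.3,0,0,0.0686],[0.45,-0.69,0.3,0,0,0.0686]],
])

```text
time: 10.58
eef_pos: [0.5288, 0.0716, 0.1407]
tool_rot: [2.737, 1.542, 0.0]
force: [0.1, -0.1, -0.2]
finger_gap: 0.0938
finger_force: 0.0
```

play_rows([
  [[0,0,0,0,0,0],[0,0,0,0,0,0]],
])

```text
time: 10.82
eef_pos: [0.5297, 0.0704, 0.1409]
tool_rot: [2.733, 1.548, 0.0]
force: [0.2, 0.2, -0.2]
finger_gap: 0.0941
finger_force: 0.0
```

```bash
python3 - <<'E'
from h import *
s=bot.sense();R0=Ro.from_rotvec(s['tool_rot']);print(s['eef_pos'],s['joint_positions'])
show(plan(s['eef_pos'],R0,[.5306,.071,.039],down(np.radians(59)),5))
E
```

```text
[0.52970816 0.07040751 0.14088625] [ 0.38851754  0.41702436 -0.71363634  1.88375434  0.32983318  0.96054909
 -1.01459352]
[[0.0077, 0.0033, 0.8151, 0.0001, -0.0, 0.0002], [0.0077, 0.0034, 0.8151, 0.0001, -0.0, 0.0002], [0.0077, 0.0034, 0.8151, 0.0001, -0.0, 0.0002], [0.0077, 0.0035, 0.8151, 0.0001, -0.0, 0.0002], [0.0077, 0.0036, 0.8151, 0.0001, -0.0, 0.0002]]
```

play_rows([
  [[0.02,0.01,0.9,0,0,0],[0.01,0,0.9,0,0,0],[0.01,0,0.9,0,0,0],[0,0,0.8,0,0,0],[0,0,0.57,0,0,0]],
])

```text
time: 11.45
eef_pos: [0.5301, 0.0713, 0.0378]
tool_rot: [-2.734, -1.546, 0.0]
force: [0.8, 0.3, -0.9]
finger_gap: 0.0939
finger_force: 0.0
```

play_rows([
  [[0,0,0,0,0,0],[0,0,0,0,0,0],[0,0,0,0,0,0],[0,0,0,0,0,0],[0,0,0,0,0,0]],
], claw=0, squeeze=30)

```text
time: 12.08
eef_pos: [0.5301, 0.0717, 0.0389]
tool_rot: [2.735, 1.546, 0.0]
force: [-0.2, -0.2, 0.3]
finger_gap: 0.0478
finger_force: 0.0
```

play_rows([
  [[0,0,0,0,0,0],[0,0,0,0,0,0],[0,0,0,0,0,0]],
], squeeze=50)

```text
time: 12.45
eef_pos: [0.5301, 0.0717, 0.0388]
tool_rot: [2.735, 1.546, 0.0]
force: [1.0, -0.8, 1.6]
finger_gap: 0.0338
finger_force: 50.0
```

play_rows([
  [[0,0,-0.4,0,0,0],[0,0,-0.8,0,0,0],[0,0,-1,0,0,0],[0,0,-1,0,0,0],[0,0,-1,0,0,0]],
])

```text
time: 13.08
eef_pos: [0.53, 0.0718, 0.1459]
tool_rot: [2.734, 1.547, 0.001]
force: [-0.7, 0.3, -2.7]
finger_gap: 0.0333
finger_force: 50.0
```

play_rows([
  [[0,0,-0.9,0,0,-0.1],[0,0,-0.9,0,0,-0.11],[0,0,-0.9,0,0,-0.11],[0,0,-0.9,0,0,-0.11],[0,0,-0.9,0,0,-0.11]],
])

```text
time: 13.7
eef_pos: [0.5296, 0.0719, 0.2582]
tool_rot: [1.848, 2.54, 0.0]
force: [0.4, 0.6, -3.0]
finger_gap: 0.0337
finger_force: 50.0
```

play_rows([
  [[0,0,-0.9,0,0,-0.11],[0,0,-0.9,0,0,-0.11],[0,0,-0.9,0,0,-0.11],[0,0,-0.9,0,0,-0.11],[0,0,-0.9,0,0,-0.11]],
])

```text
time: 14.32
eef_pos: [0.5293, 0.072, 0.3706]
tool_rot: [0.614, 3.08, -0.001]
force: [0.1, 0.0, -2.9]
finger_gap: 0.0334
finger_force: 50.0
```

play_rows([
  [[0,0,-0.9,0,0,-0.11],[0,0,-0.9,0,0,-0.11],[0,0,0,0,0,0],[0,0,0,0,0,0]],
])

```text
time: 14.82
eef_pos: [0.5295, 0.0717, 0.4133]
tool_rot: [-0.092, -3.14, 0.001]
force: [-0.0, -0.4, -2.7]
finger_gap: 0.0335
finger_force: 50.0
```

```bash
python3 - <<'E'
from h import *
s=bot.sense();R0=Ro.from_rotvec(s['tool_rot']);print(s['eef_pos'],s['joint_positions'],R0.as_matrix().round(3))
R1=Ro.from_matrix(np.array([[0,0,1],[0,1,0],[-1,0,0.]]))
show(plan(s['eef_pos'],R0,[.6,.03,.62],R1,15))
f=grab('scene','scene2');cv2.imwrite('pics/v2.png',f['color'][:,:,::-1])
E
```

```text
[0.52951747 0.07167187 0.41328167] [ 0.76736927  0.30740044 -1.21765045  1.49671822  0.28834085  1.53767506
  1.06788212] [[-0.998  0.058 -0.001]
 [ 0.058  0.998 -0.001]
 [ 0.    -0.001 -1.   ]]
[[-0.1939, -0.1003, -0.5513, -0.002, -0.0667, -0.0019], [-0.2501, -0.0993, -0.5283, -0.002, -0.0667, -0.0019], [-0.3037, -0.0985, -0.4996, -0.002, -0.0667, -0.0019], [-0.354, -0.098, -0.4654, -0.002, -0.0667, -0.0019], [-0.4004, -0.0978, -0.4262, -0.002, -0.0667, -0.0019]]
[[-0.4425, -0.0978, -0.3823, -0.002, -0.0667, -0.0019], [-0.4798, -0.0981, -0.3343, -0.002, -0.0667, -0.0019], [-0.5118, -0.0987, -0.2826, -0.002, -0.0667, -0.0019], [-0.5382, -0.0995, -0.2279, -0.002, -0.0667, -0.0019], [-0.5588, -0.1005, -0.1707, -0.002, -0.0667, -0.0019]]
[[-0.5733, -0.1018, -0.1117, -0.002, -0.0667, -0.0019], [-0.5816, -0.1033, -0.0515, -0.002, -0.0667, -0.0019], [-0.5835, -0.105, 0.0092, -0.002, -0.0667, -0.0019], [-0.579, -0.1069, 0.0698, -0.002, -0.0667, -0.0019], [-0.5682, -0.1089, 0.1296, -0.002, -0.0667, -0.0019]]
```

play_rows([
  [[-0.19,-0.1,-0.55,0,-0.0667,0],[-0.25,-0.1,-0.53,0,-0.0667,0],[-0.3,-0.1,-0.5,0,-0.0667,0]],
])

```text
time: 15.25
eef_pos: [0.544, 0.0635, 0.4546]
tool_rot: [0.08, 2.824, -0.011]
force: [-1.0, 0.6, -0.9]
finger_gap: 0.0334
finger_force: 50.0
```

```bash
python3 - <<'E'
from h import *
s=bot.sense();R0=Ro.from_rotvec(s['tool_rot']);print(s['eef_pos'],s['joint_positions'],R0.as_matrix().round(3))
E
```

```text
[0.54399826 0.06346383 0.45459815] [ 1.06772139 -0.05759701 -1.21301152  1.63195727  0.01033652  1.21987269
  1.3589396 ] [[-0.949  0.056  0.311]
 [ 0.054  0.998 -0.016]
 [-0.311  0.001 -0.95 ]]
```

View pics/v2.png

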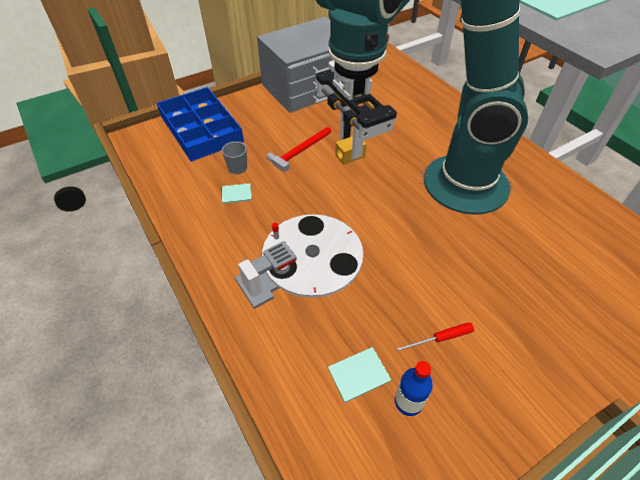

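The boss is held at (350,150), the puck is under the lamp at (283,268), and the plate is in its new notch.

play_rows([
  [[-0.35,-0.1,-0.47,0,-0.0667,0],[-0.4,-0.1,-0.43,0,-0.0667,0],[-0.44,-0.1,-0.38,0,-0.0667,0]],
])

```text
time: 15.62
eef_pos: [0.5572, 0.0546, 0.4969]
tool_rot: [0.073, 2.508, -0.024]
force: [1.1, 1.4, -2.7]
finger_gap: 0.034
finger_force: 50.0
```

```bash
python3 - <<'E'
from h import *
s=bot.sense();R0=Ro.from_rotvec(s['tool_rot']);print(s['eef_pos'],s['joint_positions'],R0.as_matrix().round(3))
f=grab('scene','scene3')
c=s['eef_pos']-R0.as_matrix()[:,2]*.012;u,v=w2px(f,c)[0].astype(int);print(u,v)
cv2.imwrite('pics/c3.png',cv2.resize(f['color'][v-40:v+40,u-40:u+40],(560,560),interpolation=cv2.INTER_CUBIC)[:,:,::-1])
E
```

```text
[0.55723103 0.05458376 0.49687149] [ 0.98849457 -0.34293287 -0.90806579  1.78667388 -0.30621031  0.93983788
  1.63455637] [[-0.805  0.058  0.59 ]
 [ 0.047  0.998 -0.034]
 [-0.591  0.    -0.807]]
338 113
```

View pics/c3.png

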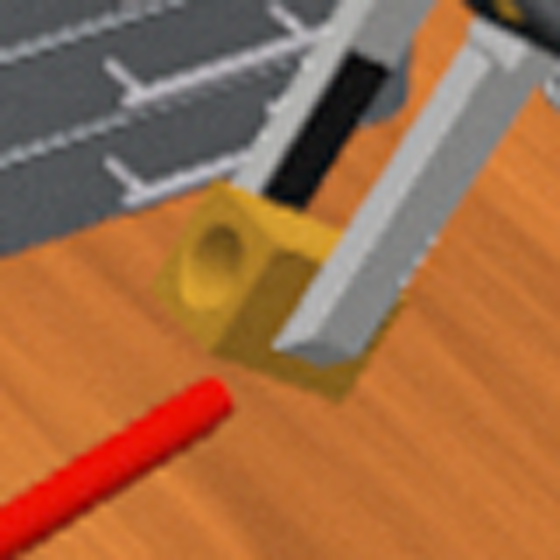

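The crop shows the blind hole at (215,260), on the outward and upward end, so the pitch direction is right. Joint 2 is near its limit, so I move outward while pitching the rest.

```bash
python3 - <<'E'
from h import *
s=bot.sense();R0=Ro.from_rotvec(s['tool_rot'])
R1=Ro.from_matrix(np.array([[0,0,1],[0,1,0],[-1,0,0.]]))
R1=Ro.from_euler('z',-3.3,degrees=True)*R1
show(plan(s['eef_pos'],R0,[.82,.04,.6],R1,15))
E
```

```text
[[-0.7262, 0.0018, 0.1989, -0.0, -0.0396, 0.0], [-0.7124, 0.0018, 0.2437, -0.0, -0.0396, 0.0], [-0.6959, 0.0018, 0.2875, -0.0, -0.0396, 0.0], [-0.6767, 0.0018, 0.3302, -0.0, -0.0396, 0.0], [-0.6549, 0.0018, 0.3716, -0.0, -0.0396, 0.0]]
[[-0.6305, 0.0018, 0.4116, -0.0, -0.0396, 0.0], [-0.6037, 0.0018, 0.45, -0.0, -0.0396, 0.0], [-0.5746, 0.0018, 0.4866, -0.0, -0.0396, 0.0], [-0.5432, 0.0018, 0.5214, -0.0, -0.0396, 0.0], [-0.5098, 0.0018, 0.5541, -0.0, -0.0396, 0.0]]
[[-0.4743, 0.0018, 0.5847, -0.0, -0.0396, 0.0], [-0.4371, 0.0018, 0.6131, -0.0, -0.0396, 0.0], [-0.3981, 0.0017, 0.6391, -0.0, -0.0396, 0.0], [-0.3577, 0.0017, 0.6626, -0.0, -0.0396, 0.0], [-0.3158, 0.0017, 0.6835, -0.0, -0.0396, 0.0]]
```

play_rows([
  [[-0.73,0,0.2,0,-0.04,0],[-0.71,0,0.24,0,-0.04,0],[-0.7,0,0.29,0,-0.04,0],[-0.68,0,0.33,0,-0.04,0],[-0.65,0,0.37,0,-0.04,0]],
])

```text
time: 16.3
eef_pos: [0.6458, 0.0507, 0.529]
tool_rot: [0.062, 2.199, -0.028]
force: [1.0, 0.5, -2.2]
finger_gap: 0.0338
finger_force: 50.0
```

```bash
python3 - <<'E'
from h import *
s=bot.sense();R0=Ro.from_rotvec(s['tool_rot']);print(s['eef_pos'],s['joint_positions'],R0.as_matrix().round(3))
E
```

```text
[0.64582206 0.05066995 0.52897477] [ 1.03200579 -0.29997989 -0.99538568  1.84140213 -0.29972327  0.52894609
  1.62699247] [[-0.587  0.055  0.808]
 [ 0.034  0.998 -0.043]
 [-0.809  0.002 -0.588]]
```

```bash
python3 - <<'E'
from h import *
s=bot.sense();R0=Ro.from_rotvec(s['tool_rot'])
R1=Ro.from_matrix(np.array([[0,0,1],[0,1,0],[-1,0,0.]]))
R1=Ro.from_euler('z',-3.3,degrees=True)*R1
show(plan(s['eef_pos'],R0,[.82,.04,.77],R1,14))
E
```

```text
[[-0.8502, -0.0014, -0.0019, 0.0001, -0.0286, -0.0001], [-0.8494, -0.0015, 0.0363, 0.0001, -0.0286, -0.0001], [-0.8469, -0.0016, 0.0744, 0.0001, -0.0286, -0.0001], [-0.8427, -0.0017, 0.1124, 0.0001, -0.0286, -0.0001], [-0.8368, -0.0017, 0.1501, 0.0001, -0.0286, -0.0001]]
[[-0.8292, -0.0018, 0.1875, 0.0001, -0.0286, -0.0001], [-0.82, -0.0018, 0.2246, 0.0001, -0.0286, -0.0001], [-0.8091, -0.0018, 0.2612, 0.0001, -0.0286, -0.0001], [-0.7965, -0.0019, 0.2972, 0.0001, -0.0286, -0.0001], [-0.7824, -0.0019, 0.3327, 0.0001, -0.0286, -0.0001]]
[[-0.7667, -0.0019, 0.3675, 0.0001, -0.0286, -0.0001], [-0.7494, -0.0019, 0.4015, 0.0001, -0.0286, -0.0001], [-0.7306, -0.0018, 0.4348, 0.0001, -0.0286, -0.0001], [-0.7103, -0.0018, 0.4672, 0.0001, -0.0286, -0.0001]]
```

play_rows([
  [[-0.85,0,0,0,-0.0286,0],[-0.85,0,0.04,0,-0.0286,0],[-0.85,0,0.07,0,-0.0286,0],[-0.84,0,0.11,0,-0.0286,0],[-0.84,0,0.15,0,-0.0286,0]],
])

```text
time: 16.92
eef_pos: [0.7082, 0.0472, 0.6171]
tool_rot: [0.055, 1.973, -0.034]
force: [-0.3, -0.6, -1.9]
finger_gap: 0.0336
finger_force: 50.0
```

play_rows([
  [[-0.83,0,0.19,0,-0.0286,0],[-0.82,0,0.22,0,-0.0286,0],[-0.81,0,0.26,0,-0.0286,0]],
])

```text
time: 17.3
eef_pos: [0.7454, 0.0451, 0.6689]
tool_rot: [0.051, 1.838, -0.037]
force: [1.1, -1.4, -1.5]
finger_gap: 0.0337
finger_force: 50.0
```

```bash
python3 - <<'E'
from h import *
s=bot.sense();R0=Ro.from_rotvec(s['tool_rot']);print(s['eef_pos'],s['joint_positions'],R0.as_matrix().round(3))
E
```

```text
[0.74541568 0.0450697  0.66889928] [ 1.28922422 -0.21732392 -1.26158     1.69273883 -0.16959979  0.21426934
  1.53045327] [[-0.264  0.055  0.963]
 [ 0.016  0.999 -0.052]
 [-0.964  0.001 -0.265]]
```

play_rows([
  [[-0.8,0,-0.25,0,0,0],[-0.8,0,-0.25,0,0,0],[-0.8,0,-0.25,0,0,0]],
])

```text
time: 17.68
eef_pos: [0.7428, 0.045, 0.7318]
tool_rot: [0.051, 1.84, -0.037]
force: [0.2, -0.6, -2.9]
finger_gap: 0.0337
finger_force: 50.0
```

```bash
python3 - <<'E'
from h import *
s=bot.sense();R0=Ro.from_rotvec(s['tool_rot']);print(s['eef_pos'],s['joint_positions'],R0.as_matrix().round(3))
E
```

```text
[0.74279604 0.04497549 0.7317541 ] [ 1.27076847 -0.21405756 -1.22086533  1.56274229 -0.16343144  0.35043563
  1.52992745] [[-0.266  0.055  0.963]
 [ 0.016  0.998 -0.053]
 [-0.964  0.001 -0.266]]
```

play_rows([
  [[-0.8,0,-0.2,0,-0.0286,0],[-0.8,0,-0.16,0,-0.0286,0],[-0.8,0,-0.13,0,-0.0286,0]],
])

```text
time: 18.05
eef_pos: [0.7442, 0.0451, 0.7929]
tool_rot: [0.046, 1.702, -0.04]
force: [-0.2, 0.2, -2.4]
finger_gap: 0.0334
finger_force: 50.0
```

```bash
python3 - <<'E'
from h import *
s=bot.sense();R0=Ro.from_rotvec(s['tool_rot']);print(s['eef_pos'],s['joint_positions'],R0.as_matrix().round(3))
E
```

```text
[0.74421344 0.04512212 0.79290316] [ 1.23177398 -0.2256918  -1.16881917  1.54026169 -0.18101939  0.24888516
  1.54266083] [[-0.131  0.054  0.99 ]
 [ 0.007  0.999 -0.054]
 [-0.991  0.    -0.131]]
```

Raise further, then finish the pitch.

play_rows([
  [[-0.9,0,-0.12,0,0,0],[-0.9,0,-0.12,0,0,0],[-0.9,0,-0.12,0,-0.028,0],[-0.9,0,-0.08,0,-0.028,0],[-0.7,0,-0.05,0,-0.027,0]],
])

```text
time: 18.68
eef_pos: [0.7439, 0.045, 0.9014]
tool_rot: [0.043, 1.571, -0.043]
force: [0.3, -1.1, -2.5]
finger_gap: 0.0333
finger_force: 50.0
```

play_rows([
  [[0,0,0,0,0,0],[0,0,0,0,0,0],[0,0,0,0,0,0],[0,0,0,0,0,0]],
])

```text
time: 19.18
eef_pos: [0.7439, 0.0449, 0.9001]
tool_rot: [0.043, 1.574, -0.043]
force: [-0.5, 0.3, -2.3]
finger_gap: 0.0334
finger_force: 50.0
```

```bash
python3 - <<'E'
from h import *
s=bot.sense();R0=Ro.from_rotvec(s['tool_rot']);print(s['eef_pos'],s['joint_positions'],s['qvel'].round(4),R0.as_matrix().round(3))
f=grab('scene','scene4')
c=s['eef_pos'];u,v=w2px(f,c)[0].astype(int);print(u,v)
f2=grab('top','top4')
im=f['color'] ; u=min(max(u,130),510);v=min(max(v,110),370)
A=cv2.resize(im[v-110:v+110,u-130:u+130],(520,440))
B=cv2.resize(f2['color'][160:290,255:385],(270,270))
o=np.zeros((440,800,3),np.uint8);o[:,:520]=A;o[:270,525:795]=B
cv2.imwrite('pics/c4.png',o[:,:,::-1])
E
```

```text
[0.74394799 0.04492417 0.90005057] [ 1.30101331 -0.21131721 -1.21521273  1.38528147 -0.15153468  0.25912169
  1.51931714] [-0.0002  0.0032  0.0009 -0.0035  0.0007 -0.0002 -0.0008] [[-0.004  0.055  0.999]
 [ 0.     0.999 -0.055]
 [-1.     0.    -0.004]]
193 -149
```

View pics/c4.png

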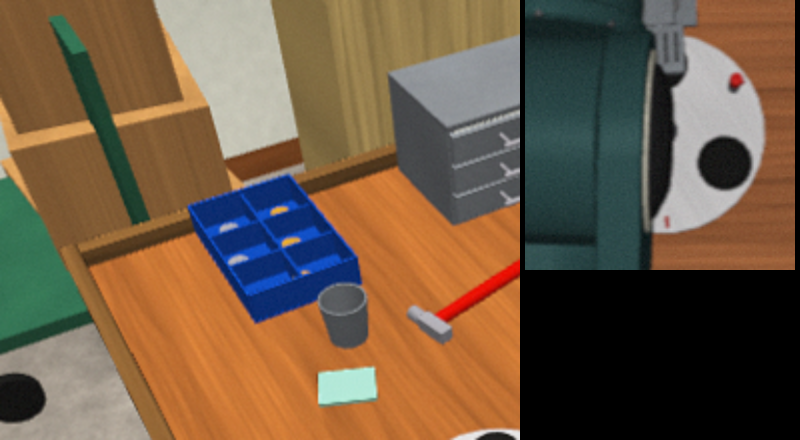

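The scene view no longer includes the boss, since it is too high. The handle is still at its new place. I'll check the hole from the top camera.

```bash
python3 - <<'E'
from h import *
f=load('top4');u,v=w2px(f,bot.sense()['eef_pos']).astype(int)[0];print(u,v)
v0=max(v-70,0);cv2.imwrite('pics/c5.png',cv2.resize(f['color'][v0:v0+140,u-70:u+70],(560,560),interpolation=cv2.INTER_CUBIC)[:,:,::-1])
E
```

```text
283 -44
```

View pics/c5.png

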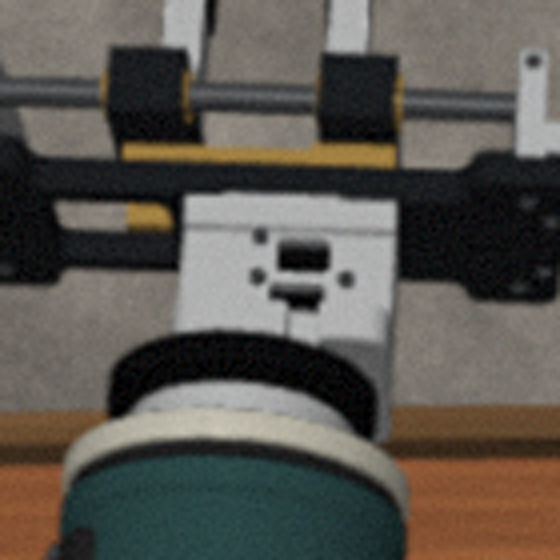

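```bash
python3 -c "
from cell import bot
s=bot.sense();print(s['finger_gap'],s['finger_force'],s['force']);print(bot.sign_off())"
```

```text
0.03348041421106061 49.966661817161366 [ 0.3105364  -0.81003908 -1.83386582]
the job is handed in; nothing more can be done
None
```

I turned the plate to its next notch and handed the job in with the boss gripped at 50 N and still, about 0.9 m above the bench. The gripper pose puts the hole straight up; both cameras had lost sight of the boss by then, so my last sight of the hole was part-way through the turn.

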